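Clamp a sample block with a wing nut

TASK

Set the aluminium sample block into the bay of the hold-down clamp, flat on the plate between the short and the tall fence. Then turn the clamp's wing nut clockwise until it is against its stop, with its steel toe straight over the block (the two tall posts leave room for short bites only). Leave the two white red-capped bottles standing.

Things in the scene. Friction and masses are not known exactly. Their poses are not given: they have to be found in the camera images.
- clamp: Hold-down clamp, fixed: steel plate 200 mm (x) by 210 mm (y), top 16 mm above the bench; origin: centre of its underside, z up. Nut axis at x = -40, y = 0 mm; tall round posts 12 mm thick at x = -40, y = +84 and -84, tops 215 mm above the bench. Bay centre at x = +45, y = 0. Heights in the other entries are above the bench.
- bay_mid (a point): Centre of the block's place in the bay, 41 mm above the bench (25 above the plate); axes as the clamp's. Upright fences 6 mm thick on its -x side (50 mm wide, top at 64 mm) and +x side (70 mm wide, top at 88 mm), 74 mm apart inside; open on its +y and -y sides. The block stands here with its 66 mm side along x.
- nut_mid (a point): On the wing nut's vertical axis, 102 mm up. Its black wings form one straight upright bar 64 mm long (point's x), 12 mm thick (y), flat ends, 81 to 114 mm up (wing ends to 120); grip it across the 12 or the 64 mm. Dark steel toe below it (70 to 77 mm up) points along the point's +x, reaching 72 mm. The posts, 84 mm off on both sides, stop a wide gripper body from turning its wide side in line with them.
- wing_nut (a joint): Angle of the nut with its toe, rad, grows clockwise seen from above. 0: toe turned 130 degrees counter-clockwise (from above) from the clamp's +x. Starts between 0 and 0.3; rigid stop (tight) at 2.27, toe then along +x, over the bay, 4 mm above the block. Friction about 0.08 N m; stays where it is left.
- block_mid (a point): Centre of the loose aluminium block, 66 mm (its x) by 50 mm (y) by 50 mm tall, 0.25 to 0.5 kg, six dark round holes in its top; z up. It starts upright in the holder, on a floor 4 mm above the bench.
- holder: Grey plastic holder, fixed: floor 80 x 70 mm, 4 mm thick, and two upright walls 50 mm wide, tops 48 mm above the bench, at 3 to 4 mm from the block's two 66 mm wide faces (its +y and -y sides), so that there the block can be gripped only across its 66 mm length. Origin: centre of its underside; axes as the block's.
- bottle_a: White plastic bottle with a red screw cap, 38 mm wide, 118 mm tall, loose, upright; origin at the centre of its underside. Bystander.
- bottle_b: White plastic bottle with a red screw cap, 38 mm wide, 122 mm tall, loose, upright; origin at the centre of its underside. Bystander.

How it is judged:
By the outcome, as a careful person would: the job done as asked, in the order asked, and still so for the second after the job is handed in, with the robot touching nothing.
It also fails if it takes over 69 s, if anything falls off the work surface, if the arm or the gripper's body presses on something with over 40 N, if the wrist force passes 120 N, or if a joint passes its speed limit or range.

ROBOT

A 7-joint arm with a two-finger parallel gripper is mounted at the origin on a cart in front of the work surface, level with it; the furniture and walls round the work are solid. World frame = base frame: x ahead of the robot, y to its left, z up, the work surface at z = 0. Lengths are in m, angles in rad, forces in N, time in s.
With the tool pointing down it reaches from about 0.425 to 0.95 m from the base axis. Payload 4.7 kg.
Tool frame: the origin (TCP) lies midway between the tips of the shut fingers; the grasp point (between the pads) lies pinch_z behind it (pinch_z is the distance from the TCP to the grasp point, in m); x points along the fingers, z is the direction in which the jaws open and shut, and the axes are right-handed (so a half turn about x gives the same grasp; the last joint's range is limited). The gripper opens to 87 mm and grips with 3 to 60 N. Pads are 19 mm wide; open, the fingers measure 117 mm over their backs; the gripper's body (75 mm by 190 mm) begins 51 mm behind the grasp point.
Start: joints at [1.099, 0.469, -0.049, 1.532, 0.024, 1.141, -0.082], TCP at [0.289, -0.61, 0.195] pointing down, gripper open.
Joint ranges: [-2.59, 2.59], [-0.33, 1.99], [-1.39, 1.29], [0.1, 2.45], [-1.04, 4.18], [0.21, 1.99], [-2.66, 2.66]. Speed limits (rad/s): [2.57, 2.57, 3.14, 3.14, 3.14, 3.14, 3.14].

INTERFACE

Orientations are given as a unit quaternion [x, y, z, w].
In Python, from rig import move_pose, servo_line, goto_joints, set_gripper, sleep, ik, get_image, MotionError, hand_in, read_time, read_joints, read_joint_vel, read_joint_torque, read_tcp_pos, read_ee_rot, read_force, read_ft_torque, read_finger_gap, pinch_z gives the robot as it stands. The module is installed in compiled form; this text tells all that it offers. Calls block until the motion is done:
- move_pose(position, orientation): joint-space move of the TCP to a pose.
- servo_line(position, frame=None, v=0.15): straight line of the TCP; frame=None keeps the orientation; v is the mean speed in m/s.
- goto_joints(angles): joint-space move.
- set_gripper(opening, f_grip=None): opening from 0.0 (shut) to 1.0 (fully open); f_grip is the grip in N (None keeps the last); returns when the fingers have stopped.
- sleep(seconds).
- ik(position, orientation): joint angles nearest the present ones, or None.
- get_image(name): name is "scene" or "top" or "wrist"; returns a dict with "img" (384x512x3 uint8, blue, green, red), "range_z" (384x512 float32, m along the optical axis (not along the pixel's ray), 0 where there is no reading), "fovy" (degrees; the focal length in pixels is half the picture's height over the tangent of half this angle, whatever the lens; pixels are square), "cx", "cy" (the principal point, pixels), "cam_to_world" (4x4, takes a point from camera to world coordinates). Camera axes: x right, y up, looking along -z (the intrinsics and any distortion apply to the point x, -y, -z); pixel columns grow to the right and rows downward; lengths in m; the calibration is good to about 2 mm. A picture is of the moment at which its call begins.
A pose or a line that the arm cannot do raises MotionError and nothing moves.
- hand_in(): hands the job in, once; it reports no verdict.
Readings, each from a call of its own:
- read_time(): time.
- read_joints(): joint angles.
- read_joint_vel(): joint speeds.
- read_joint_torque(): joint torques, N m.
- read_tcp_pos(): TCP position.
- read_ee_rot(): TCP orientation.
- read_force(): force on the tool from outside, world axes, zero at the start.
- read_ft_torque(): the same for the moment, N m.
- read_finger_gap(): opening from 0.0 (shut) to 1.0 (fully open).
Only numpy, scipy, OpenCV 4.12 (cv2) and the standard library are available. Lean on these libraries where they do the work, as an engineer would, in place of code of your own. Each camera call takes 0.05 s, during which the arm holds its last target. There are 200 camera calls.

## Working session

There is one attempt and no reset: what is moved stays moved. The work goes in short steps, each a Python script; the robot and the scene stay as the last script left them, time stands still between calls to the robot, and variables do not carry over. Pictures are saved under pics/ and viewed, about 8 in all and at most 12, crops included, and the job is handed in when it is done.

```bash
mkdir -p pics; cat > h.py <<'E'
import numpy as np, cv2
from rig import *
from scipy.spatial.transform import Rotation as R
def cloud(d):
    img=d["img"];h,w=img.shape[:2];f=h/2/np.tan(np.radians(d["fovy"])/2)
    v,u=np.mgrid[:h,:w];z=d["range_z"]
    P=np.stack([(u-d["cx"])/f*z,-(v-d["cy"])/f*z,-z],-1)
    T=np.array(d["cam_to_world"]);return P@T[:3,:3].T+T[:3,3]
def down(a):
    "tool x down, jaw axis (z) along world yaw a"
    x=np.array([0,0,-1.]);z=np.array([np.cos(a),np.sin(a),0]);y=np.cross(z,x)
    return R.from_matrix(np.stack([x,y,z],1)).as_quat()
E
python3 - <<'E'
from h import *
for n in("scene","top"):
    d=get_image(n);cv2.imwrite(f"pics/{n}0.png",d["img"]);P=cloud(d);np.savez(f"{n}0.npz",P=P,img=d["img"])
    print(n,d["fovy"],d["cx"],d["cy"],[k for k in d],np.round(d["cam_to_world"],3).tolist(),(d["range_z"]>0).mean())
print(pinch_z if not callable(pinch_z) else pinch_z(),read_time(),read_ee_rot(),read_tcp_pos())
E
```

```text
scene 50.0078202672704 244.99056346002962 189.53396554790658 ['img', 'range_z', 'fovy', 'cx', 'cy', 'cam_to_world'] [[-0.682, 0.471, -0.559, 0.037], [-0.731, -0.416, 0.541, 0.448], [0.022, 0.777, 0.629, 0.74], [0.0, 0.0, 0.0, 1.0]] 0.9962005615234375
top 55.923121601130205 259.1127785644956 191.02471930298734 ['img', 'range_z', 'fovy', 'cx', 'cy', 'cam_to_world'] [[0.016, 0.984, -0.177, 0.456], [-1.0, 0.018, 0.01, -0.095], [0.013, 0.177, 0.984, 1.059], [0.0, 0.0, 0.0, 1.0]] 0.995880126953125
0.0187 0.1 [ 0.37829981  0.59813312 -0.37770143  0.59704912] [ 0.28895579 -0.60938414  0.19449801]
```

View pics/top0.png

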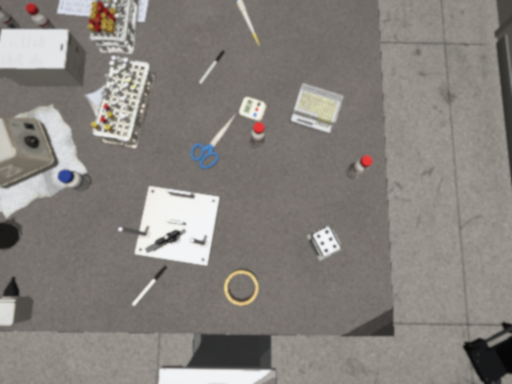

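View pics/scene0.png

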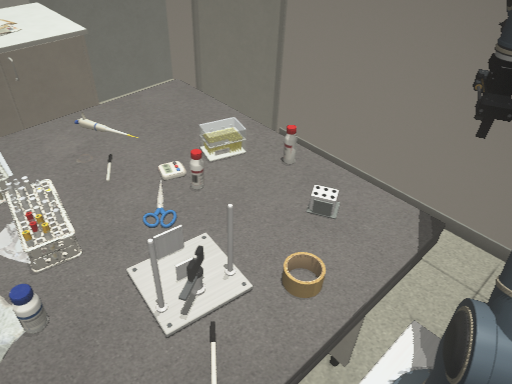

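The top view shows the clamp plate around (177,225), with the nut and toe at (165,240). The block is in its holder at (325,242), and the red caps are at (258,128) and (365,161). The scene view agrees: posts at (155,275) and (231,240), block at (324,198).

```bash
python3 - <<'E'
from h import *
def rect(p):
    (c,s,a)=cv2.minAreaRect((p[:,:2]*1000).astype(np.float32));return np.round(c,1),np.round(s,1),round(a,1)
C={}
for n in("top","scene"):
    D=np.load(n+"0.npz");P,img=D["P"],D["img"].astype(int)
    hsv=cv2.cvtColor(D["img"],cv2.COLOR_BGR2HSV);X,Y,Z=P[...,0],P[...,1],P[...,2]
    b=img[80:90,270:290] ;print(n,"bench z",np.median(Z[(abs(X-.6)<.25)&(abs(Y+.1)<.3)]))
    near=(X>.3)&(X<.75)&(Y>-.5)&(Y<.25)
    red=((hsv[...,0]<8)|(hsv[...,0]>172))&(hsv[...,1]>150)&near&(Z>.08)
    k,l,st,c=cv2.connectedComponentsWithStats(red.astype(np.uint8))
    for i in range(1,k):
        if st[i,4]>15: print(" cap",np.round(c[i]),np.round(np.median(P[l==i],0),4),np.round(P[l==i][:,2].max(),3))
    pl=near&(abs(Z-.016)<.006)&(hsv[...,2]>150)&(hsv[...,1]<40)
    k,l,st,c=cv2.connectedComponentsWithStats(pl.astype(np.uint8));i=1+st[1:,4].argmax()
    print(" plate",rect(P[l==i]),np.median(P[l==i][:,2]),st[i,4])
    cx=np.array(rect(P[l==i])[0])/1000
    r=np.hypot(X-cx[0],Y-cx[1])
    for a,bz in((.06,.066),(.07,.079),(.083,.1),(.1,.125),(.13,.25)):
        m=(r<.14)&(Z>a)&(Z<bz)
        if m.sum()>5: print("  z",a,bz,m.sum(),np.round(np.median(P[m],0),3),rect(P[m]))
    m=near&(abs(Z-.054)<.006)&(Y<-.25)&(X<.5)
    k,l,st,c=cv2.connectedComponentsWithStats(m.astype(np.uint8));i=1+st[1:,4].argmax()
    print(" block",np.round(c[i]),rect(P[l==i]),np.median(P[l==i][:,2]),st[i,4])
    hl=(l==i)
E
```

```text
top bench z 0.0006167705833475257
 cap [366. 161.] [ 0.7124 -0.3897  0.1211] 0.126
 plate (array([540.4, 128.5]), array([210.9, 199.7]), 82.1) 0.015893175604468013 4363
  z 0.06 0.066 42 [0.546 0.123 0.064] (array([552.9, 107.6]), array([161.1,  85.1]), 15.0)
  z 0.07 0.079 126 [0.479 0.172 0.076] (array([548.9, 141.5]), array([153.9, 164.4]), 12.3)
  z 0.083 0.1 94 [0.622 0.122 0.088] (array([556.7, 130. ]), array([145.8, 168. ]), 0.9)
  z 0.1 0.125 164 [0.501 0.134 0.117] (array([500.9, 130.2]), array([ 36.3, 170.6]), 0.7)
  z 0.13 0.25 122 [0.508 0.211 0.193] (array([500.7, 132.2]), array([177.6,  11.7]), 82.2)
 block [327. 247.] (array([ 481.2, -297.4]), array([38.1, 60.4]), 0.8) 0.053610044239541965 228
scene bench z 0.0013219238299886915
 cap [291. 129.] [ 0.7066 -0.3832  0.1212] 0.124
 plate (array([540.5, 128.7]), array([209.1, 201.1]), 82.1) 0.016509083330759955 5100
  z 0.06 0.066 139 [0.547 0.129 0.063] (array([557.2, 126.5]), array([178.1, 136.6]), 81.1)
  z 0.07 0.079 324 [0.486 0.162 0.077] (array([550.3, 143.6]), array([162.2, 169. ]), 9.7)
  z 0.083 0.1 277 [0.507 0.13  0.089] (array([556.3, 136.3]), array([149.9, 176.3]), 1.3)
  z 0.1 0.125 345 [0.497 0.138 0.116] (array([499.7, 134.9]), array([ 36.8, 176.8]), 1.0)
  z 0.13 0.25 426 [0.507 0.214 0.177] (array([499.3, 135.1]), array([178.8,  10.8]), 82.3)
 block [329. 195.] (array([ 480.4, -296.1]), array([38.4, 69. ]), 0.2) 0.05416550518666863 189
```

```bash
python3 - <<'E'
from h import *
print(np.degrees(np.arctan2(*R.from_quat(read_ee_rot()).as_matrix()[[1,0],2])))
move_pose([.46,-.297,.26],down(np.pi/2) if ik([.46,-.297,.26],down(np.pi/2)) is not None else down(-np.pi/2))
d=get_image("wrist");cv2.imwrite("pics/w1.png",d["img"]);P=cloud(d);np.savez("w1.npz",P=P,img=d["img"],T=d["cam_to_world"])
print(read_time(),read_joints(),np.round(d["cam_to_world"],3).tolist())
m=(abs(P[...,2]-.054)<.004)&(abs(P[...,1]+.3)<.08)&(abs(P[...,0]-.48)<.08)
k,l,st,c=cv2.connectedComponentsWithStats(m.astype(np.uint8));i=1+st[1:,4].argmax()
print(np.round(c[i]),st[i],cv2.minAreaRect((P[l==i][:,:2]*1000).astype(np.float32)),np.median(P[l==i][:,2]))
E
```

```text
-64.63003066822407
1.8667 [ 1.06490137  0.28029235 -0.69719848  1.72311793  0.19135222  1.20782912
  1.88729758] [[0.003, -0.957, -0.291, 0.38], [1.0, 0.002, 0.002, -0.298], [-0.001, -0.291, 0.957, 0.45], [0.0, 0.0, 0.0, 1.0]]
[257. 193.] [ 233  168   48   51 1383] ((499.34698486328125, -293.96844482421875), (65.84089660644531, 50.09370803833008), 27.84636878967285) 0.05487367897290629
```

View pics/w1.png

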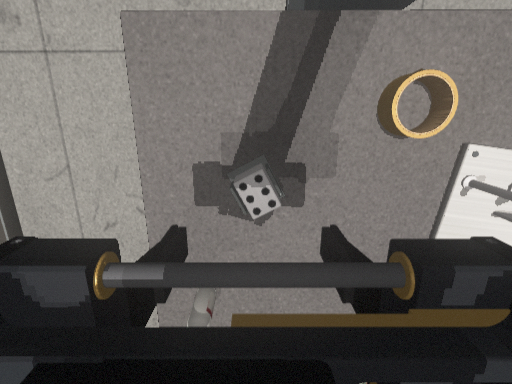

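The wrist view shows the block top centred at (257,193). That gives (0.499, -0.294), size 65.8 x 50.1 mm, yaw 27.8° and z 0.055. All of this matches the specification, so I'll grasp it.

```bash
cat >> h.py <<'E'
def best(p,a):
    "down orientation (of the two half turns) whose IK is nearest the present joints"
    q=read_joints();o=[(np.abs(np.array(j)-q).max(),s) for s in(down(a),down(a+np.pi)) if (j:=ik(p,s)) is not None]
    return min(o,key=lambda t:t[0])[1]
E
python3 - <<'E'
from h import *
b=[.4993,-.294];a=np.radians(27.85);c=np.radians(-7.9)
o=best([*b,.12],a);move_pose([*b,.12],o)
print(read_joints(),read_force());servo_line([*b,.0155],v=.12);print(read_force())
set_gripper(0.0,30);print("gap",read_finger_gap()*87,read_force())
servo_line([*b,.13],v=.15);print("lift",read_finger_gap()*87,read_force())
s=[.52,-.10];o=best([*s,.13],c);move_pose([*s,.13],o)
servo_line([*s,.014],v=.12);print(read_force(),read_tcp_pos())
# block bottom ought to be 4 mm lower relative: TCP at .0155-.004=.0115
servo_line([*s,.0118],v=.03);print(read_force())
set_gripper(1.0);servo_line([*s,.14],v=.2)
o=best([*s,.14],c+np.pi/2);move_pose([*s,.14],o)
d=get_image("wrist");cv2.imwrite("pics/w2.png",d["img"]);P=cloud(d)
m=(abs(P[...,2]-.050)<.005)&(abs(P[...,1]-s[1])<.06)&(abs(P[...,0]-s[0])<.06)
k,l,st,cc=cv2.connectedComponentsWithStats(m.astype(np.uint8));i=1+st[1:,4].argmax()
print(np.round(cc[i]),st[i],cv2.minAreaRect((P[l==i][:,:2]*1000).astype(np.float32)),np.median(P[l==i][:,2]))
print(read_time(),read_joints())
E
```

```text
[ 0.81553454  0.43275249 -0.46418975  1.82425465  0.23506391  0.93836436
  0.73480002] [ 0.33898833 -0.11603731 -0.82334873]
[-0.32305021  0.10184338 -0.01924301]
gap 65.7597652050332 [-0.56397603 -0.0061463   2.0756646 ]
lift 65.70652670925888 [-0.06379102  0.08519337 -3.23079757]
[ 0.05185755  0.43334517 -2.45336091] [ 0.52073678 -0.10011379  0.01466353]
[-0.33698806 -0.96912517 -2.20492378]
[255. 189.] [ 231  159   48   61 2835] ((520.2194213867188, -99.82520294189453), (50.01459503173828, 65.83527374267578), 81.9322509765625) 0.05085894882415143
10.4667 [ 0.68807174  0.38196032 -0.72230087  1.90864153  0.30449254  0.96334994
  1.25734947]
```

```bash
python3 - <<'E'
from h import *
p=[.565,.124,.27];o=best(p,np.radians(82.0));move_pose(p,o)
d=get_image("wrist");cv2.imwrite("pics/w3.png",d["img"]);P=cloud(d);img=d["img"].astype(int)
print(np.round(d["cam_to_world"],3).tolist(),read_time())
hsv=cv2.cvtColor(d["img"],cv2.COLOR_BGR2HSV);X,Y,Z=P[...,0],P[...,1],P[...,2]
near=np.hypot(X-.54,Y-.129)<.15
def rect(p):
    (c,s,a)=cv2.minAreaRect((p[:,:2]*1000).astype(np.float32));return np.round(c,1),np.round(s,1),round(a,1)
# clamp frame from plate
m=near&(abs(Z-.016)<.005);print("plate",rect(P[m]),m.sum())
t=np.radians(-7.9);L=(P[...,:2]-[.5405,.1286])@np.array([[np.cos(t),-np.sin(t)],[np.sin(t),np.cos(t)]])*1000
np.savez("w3.npz",P=P,L=L,img=d["img"])
def show(n,m):
    if m.sum()>5: q=L[m];print(n,m.sum(),"x",np.percentile(q[:,0],[1,50,99]).round(1),"y",np.percentile(q[:,1],[1,50,99]).round(1),"z",np.median(Z[m]).round(4))
show("short",near&(abs(Z-.064)<.004)&(abs(L[...,0]-5)<12)&(abs(L[...,1])<35))
show("tall",near&(abs(Z-.088)<.004)&(abs(L[...,0]-85)<15)&(abs(L[...,1])<45))
rn=np.hypot(L[...,0]+40,L[...,1])
m=(rn<36)&(Z>.109)&(Z<.125);show("nut",m);print(rect(P[m]), (cv2.minAreaRect(L[m].astype(np.float32))))
m=(rn<80)&(abs(Z-.077)<.003)&(L[...,0]<-15);show("toe",m)
if m.sum()>5:print(cv2.minAreaRect(L[m].astype(np.float32)))
E
```

```text
[[0.142, -0.947, -0.286, 0.486], [0.99, 0.135, 0.044, 0.133], [-0.003, -0.29, 0.957, 0.459], [0.0, 0.0, 0.0, 1.0]] 11.5417
plate (array([516.3, 130.6]), array([210.4, 246.7]), 82.2) 14148
short 136 x [2.4 4.7 7. ] y [-24.6  -0.9  22.8] z 0.0649
tall 233 x [81.8 83.9 87.3] y [-35.1  -0.5  32.6] z 0.0885
nut 538 x [-60.6 -40.2 -18.9] y [-26.2  -0.6  24.2] z 0.1198
(array([501., 133.]), array([12. , 63.8]), 29.8) ((-39.74839782714844, -1.076009750366211), (11.999995231628418, 63.83656311035156), 37.68618392944336)
toe 467 x [-87.1 -68.8 -26.6] y [-15.   36.9  77.4] z 0.0778
((-52.82306671142578, -1.9755172729492188), (55.36268997192383, 157.9661407470703), 8.501718521118164)
```

View pics/w3.png

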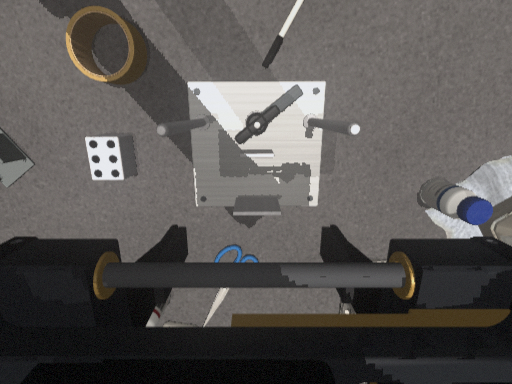

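The wrist view shows the clamp with the block to its left at (105,158), the nut at (257,124) and the toe pointing to (295,90). The fences lie within 1 mm of the plate-based estimate. The bar is at 127.7° in the clamp frame. Next I'll regrip the block across its 50 mm side and place it.

```bash
cat >> h.py <<'E'
t0=np.radians(-7.9)
def W(x,y):
    "clamp frame mm -> world xy m"
    return [.5405+(x*np.cos(t0)-y*np.sin(t0))/1000,.1286+(x*np.sin(t0)+y*np.cos(t0))/1000]
E
python3 - <<'E'
from h import *
s=[.5202,-.0998];a=np.radians(82)
o=best([*s,.13],a);move_pose([*s,.13],o)
servo_line([*s,.0105],v=.15);set_gripper(0.0,30);print("gap",read_finger_gap()*87,read_tcp_pos())
z0=read_tcp_pos()[2]
servo_line([*s,.16],v=.25);print(read_force())
b=W(44.8,-.8);o=best([*b,.16],t0+np.pi/2)
mid=[.575,.0,.16];servo_line(mid,o,v=.25);servo_line([*b,.16],v=.25)
f0=read_force();print(b,f0,read_tcp_pos())
for z in(.085,.06,.045,.034,z0+.019,z0+.0165):
    servo_line([*b,z],v=.1 if z>.04 else .05);f=read_force();print(z,np.round(f-f0,1),np.round(read_tcp_pos()-[*b,z],4))
    if np.abs(f-f0).max()>8 and z>.03: print("contact");break
print(read_time(),"gap",read_finger_gap()*87)
E
```

```text
gap 49.63098071454835 [ 0.52032528 -0.09960201  0.01061752]
[ 0.14865653  1.04865813 -3.2476891 ]
[np.float64(0.5847648683162465), np.float64(0.12165007676694517)] [ 0.50738764 -0.014326   -2.94960899] [0.58444149 0.12024211 0.15938698]
0.085 [-0.7 -0.4  0. ] [0.0006 0.0003 0.0006]
0.06 [-0.6 -0.2 -0.3] [-0.0003 -0.0001 -0.0004]
0.045 [-0.2  0.3  0.4] [-0.0005 -0.0002 -0.0005]
0.034 [-0.7  0.5  1.5] [-0.0003 -0.0001 -0.0004]
0.029617516302137745 [-0.5 -0.3  0.7] [-0.0002 -0.0001 -0.0003]
0.027117516302137747 [ 0.6  0.1 -0.1] [-0.0001 -0.0001 -0.0001]
18.7167 gap 49.51471909724271
```

```bash
python3 - <<'E'
from h import *
b=W(44.8,-.8);f0=read_force()
for z in(.0265,.026,.0255):
    servo_line([*b,z],v=.03);f=read_force()-f0;print(z,np.round(f,1))
    if f[2]>2: break
set_gripper(1.0);servo_line([*b,.15],v=.25);p=[*W(20,-.8),.27];servo_line(p,v=.3)
d=get_image("wrist");cv2.imwrite("pics/w4.png",d["img"][50:250,130:400]);P=cloud(d)
L=(P[...,:2]-[.5405,.1286])@np.array([[np.cos(t0),-np.sin(t0)],[np.sin(t0),np.cos(t0)]])*1000
m=(abs(P[...,2]-.067)<.004)&(abs(L[...,0]-45)<40)&(abs(L[...,1])<32)&(L[...,0]>9.5)
print(m.sum(),cv2.minAreaRect(L[m].astype(np.float32)),np.percentile(P[m][:,2],[5,50,95]),read_time())
E
```

```text
0.0265 [-1.4  0.1  0.7]
0.026 [-2.5 -1.3  7.3]
1516 ((47.449241638183594, 0.10317039489746094), (62.60222625732422, 70.3431625366211), 89.96686553955078) [0.06524042 0.06684291 0.06837918] 21.375
```

View pics/w4.png

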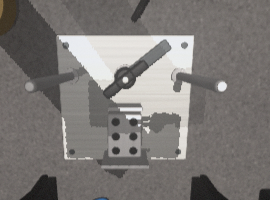

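The block now stands in the bay between the fences, centred at about (126,130) in the crop, with a level top at z ≈ 0.067. Next is the nut: one bite across the 12 mm, then one across the 64 mm.

```bash
python3 - <<'E'
from h import *
n=W(-40,-.9);Z=.0833
def turn(p,flip,angs):
    for a in angs:
        servo_line([*n,Z],down(np.radians(a)+t0+flip),v=.15)
        t=read_ft_torque();print(a,np.round(read_force(),1),np.round(t,2),round(read_finger_gap()*87,1))
        if np.abs(read_force()).max()>25 or abs(t[2])>2: print("stop");break
# choose half-turn allowing the whole of both bites
ok=[]
for fl in(0,np.pi):
    js=[ik([*n,Z],down(np.radians(a)+t0+fl)) for a in(45,37,0,-25,-48)]
    ok.append(all(j is not None for j in js));print(fl,[None if j is None else np.round(j[[4,6]],2).tolist() for j in map(lambda x:None if x is None else np.array(x),js)])
fl=[0,np.pi][0 if ok[0] and (not ok[1] or np.allclose(best([*n,.25],np.radians(37.7)+t0),down(np.radians(37.7)+t0))) else 1]
print("flip",fl,ok)
set_gripper(.5)
move_pose([*n,.24],down(np.radians(37.7)+t0+fl));servo_line([*n,Z],v=.2);print(read_force(),read_time())
set_gripper(0.0,40);print("gap",read_finger_gap()*87)
turn(n,fl,[30,20,10,0,-10,-20,-30,-40,-47])
print(read_time(),read_tcp_pos(),read_joints())
E
```

```text
0 [[0.32, 0.0], [0.31, -0.12], [0.24, -0.71], [0.2, -1.1], [0.16, -1.47]]
3.141592653589793 [[-0.67, -2.16], [0.71, 2.66], [0.61, 2.1], [0.54, 1.73], [0.48, 1.38]]
flip 0 [True, True]
[-0.59407325 -0.22662843 -0.24828772] 24.1333
gap 10.850319038038805
30 [1.  0.8 0.8] [ 0.14 -0.52 -0.06] 10.7
20 [1.3 0.4 2.4] [ 0.03 -0.47 -0.11] 10.7
10 [1.1 0.6 3.3] [ 0.11 -0.33 -0.06] 11.0
0 [0.8 0.2 4.3] [ 0.11 -0.14 -0.04] 11.1
-10 [-0.2  0.3  5.1] [ 0.11  0.04 -0.07] 10.9
-20 [-0.7  1.6  6. ] [ 0.12  0.06 -0.01] 11.1
-30 [-0.8  0.9  5.8] [ 0.17  0.16 -0.02] 11.0
-40 [-1.4  1.7  6.1] [ 0.29  0.24 -0.06] 10.8
-47 [-0.6  1.   5.8] [ 0.33  0.3  -0.04] 10.5
27.6417 [0.50016251 0.13368284 0.08346078] [-0.12731093  0.36392727 -0.26413346  2.00444143  0.13042725  0.78996263
 -1.41974963]
```

```bash
python3 - <<'E'
from h import *
n=W(-40,-.9);Z=.0833
set_gripper(.5);servo_line([*n,.15],v=.2);set_gripper(1.0)
servo_line([*n,.26],down(np.radians(0)+t0),v=.2)
servo_line([*n,.26],down(np.radians(43)+t0),v=.2)
d=get_image("wrist");P=cloud(d)
L=(P[...,:2]-[.5405,.1286])@np.array([[np.cos(t0),-np.sin(t0)],[np.sin(t0),np.cos(t0)]])*1000
m=(np.hypot(L[...,0]+40,L[...,1])<38)&(P[...,2]>.109)&(P[...,2]<.125)
c,s,a=cv2.minAreaRect(L[m].astype(np.float32));th=a if s[0]>s[1] else a-90
th=(th+90)%180-90
print(m.sum(),c,s,a,"theta",th,read_time())
cv2.imwrite("pics/w5.png",d["img"])
if not 30<th<52: raise SystemExit
servo_line([*n,.15],down(np.radians(th)+t0),v=.2);servo_line([*n,Z],v=.12);print(read_force())
set_gripper(0.0,40);print("gap",read_finger_gap()*87,read_force(),read_ft_torque())
for a in [*np.arange(th-8,3,-8),3,0,-1,-2,-3]:
    servo_line([*n,Z],down(np.radians(a)+t0),v=.15)
    t=read_ft_torque();print(round(a,1),np.round(read_force(),1),np.round(t,2),round(read_finger_gap()*87,1))
    if abs(t[2])>1: print("stop");break
print(read_time(),read_tcp_pos())
E
```

```text
535 (-39.91950225830078, -0.13397979736328125) (63.45942687988281, 11.639054298400879) 42.93592071533203 theta 42.93592071533203 31.8667
[ 0.82372748 -0.27590451  0.3426059 ]
gap 63.36154804074749 [1.38642036 1.17636196 0.57985346] [ 0.03564472 -0.32783289 -0.03590536]
34.9 [0.9 0.3 1.8] [ 0.09 -0.29 -0.09] 63.4
26.9 [0.7 0.3 4.5] [ 0.08 -0.28 -0.05] 63.2
18.9 [1.1 0.  5.1] [ 0.11 -0.16 -0.09] 63.3
10.9 [-1.1  0.   5.6] [ 0.11 -0.1  -0.1 ] 62.9
3 [-0.6  0.3  5.5] [ 0.12 -0.08 -0.05] 63.2
0 [-1.   0.9  6.5] [ 0.1   0.   -0.14] 63.4
-1 [ 0.4 -0.9  5.8] [0.1  0.03 0.46] 63.2
-2 [ 0.2 -0.6  6.5] [-0.02  0.    1.36] 63.3
stop
36.0417 [0.50077044 0.13335333 0.08365399]
```

The stop shows clearly: torque rises from 0.1 to 1.36 N m at about 0°. I'll release and verify.

```bash
python3 - <<'E'
from h import *
n=W(-40,-.9)
set_gripper(1.0);servo_line([*n,.16],v=.15);servo_line([*W(-20,-.9),.27],v=.25)
d=get_image("wrist");P=cloud(d);cv2.imwrite("pics/w6.png",d["img"])
L=(P[...,:2]-[.5405,.1286])@np.array([[np.cos(t0),-np.sin(t0)],[np.sin(t0),np.cos(t0)]])*1000
m=(np.hypot(L[...,0]+40,L[...,1])<38)&(P[...,2]>.109)&(P[...,2]<.125)
print("nut",m.sum(),cv2.minAreaRect(L[m].astype(np.float32)))
m=(P[...,2]>.073)&(P[...,2]<.081)&(L[...,0]>-3)&(L[...,0]<40)&(abs(L[...,1])<30)
print("toe",m.sum(),cv2.minAreaRect(L[m].astype(np.float32)))
move_pose([.45,-.15,.3],best([.45,-.15,.3],0))
print(read_time())
d=get_image("scene");cv2.imwrite("pics/s6.png",cv2.resize(d["img"],None,fx=1.5,fy=1.5))
E
```

```text
nut 509 ((-39.32863235473633, -0.27965402603149414), (12.38259220123291, 62.7161865234375), 89.94132232666016)
toe 280 ((14.075749397277832, -0.17830848693847656), (34.21772003173828, 15.731751441955566), 0.5983003973960876)
39.1917
```

View pics/w6.png

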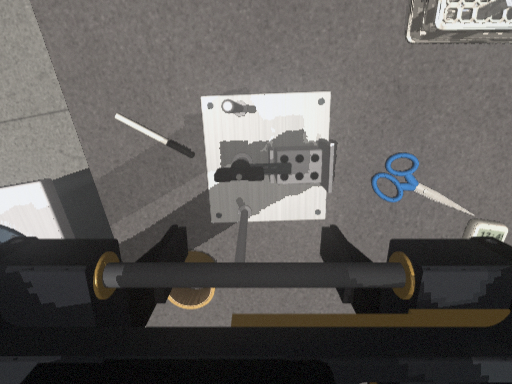

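View pics/s6.png

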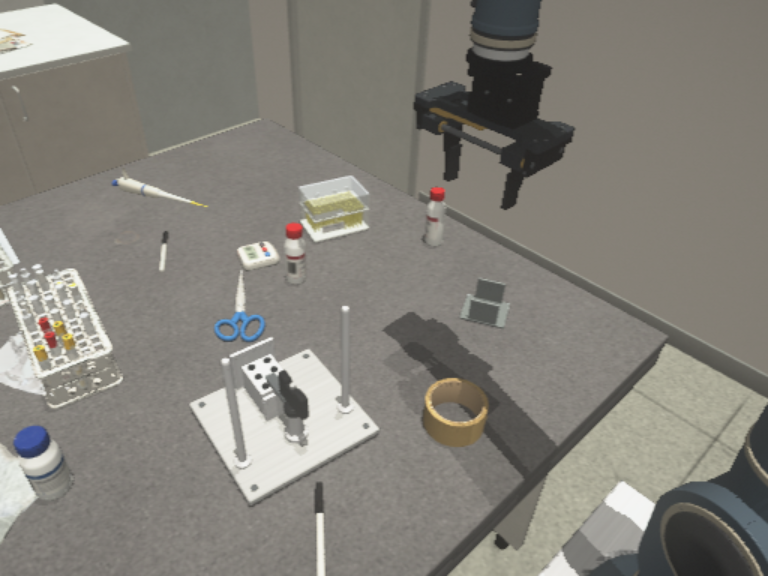

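The toe lies along +x over the block: nut and toe at (240,172), block at (297,165) in the wrist view. Both red-capped bottles are standing at (294,255) and (435,218) in the scene view.

```bash
python3 -c "
from rig import *
hand_in();print(read_time())"
```

```text
the job is handed in; nothing more can be done
the job is handed in; nothing more can be done
```

The block is in the clamp bay, the wing nut is tight against its stop, and I handed the job in at about 39 s of the 69 s allowed.

- **Block:** I lifted it from the holder across its 66 mm length and set it on the bench. I then regripped it across the 50 mm and lowered it between the fences until it touched the plate. After release its top measured level at z ≈ 0.067 m, against 0.066 m expected.
- **Block centre:** the numeric check of the block's centre in the bay was unclear, because the fitted outline took in pixels beyond the block. Its place between the fences rests on the seating contact and the pictures.
- **Wing nut:** I turned it in two bites, from about 128° to 43° and then to 0°. The torque rose from about 0.1 to 1.4 N m at 0°, which is the stop. After release the bar and toe measured within 0.6° of the clamp's +x, straight over the block.
- **Bottles:** both red-capped bottles were standing in the last picture, and the arm was parked clear of everything.

The wrist force readings I took stayed below about 8 N.

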